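Sweep chopped chocolate into the board's catch drawer

TASK

Take the scraper block and wipe all four chocolate chunks off the chopping board into its open catch drawer, without touching them with the fingers. Put the scraper back down on the worktop and push the drawer fully shut with the chunks inside; leave the tin, the jigger and the jar where they are.

Things in the scene. Friction and masses are not known exactly. Their poses are not given: they have to be found in the camera images.
- station: Wooden chopping station, fixed to the worktop: a frame 178 mm wide (x) round a brown board, drawer below. Origin: on the worktop under the board's centre; z up, the drawer pulls out to -y. Rails 12 mm thick, tops 84 mm above the worktop (8 above the board), bound the board at both x ends (inner faces x = +-77) and the back (inner face y = +112). The board's -y edge (y = -110) has no rail.
- board_top (a point): Centre of the chopping board's top face, 76 mm above the worktop; the board is 150 (x) x 220 (y) mm; axes as the station's.
- drawer (a joint): How far the catch drawer is pulled out along the station's -y (m): 0 fully shut, 0.125 fully out. It starts about 90 to 120 mm out, so part of it lies open below the board's -y edge; it slides stiffly (about 1 N) and stays where it is left.
- drawer_in (a point): Centre of the drawer's inner floor, 13 mm above the worktop; moves with the drawer, axes as the station's. Inside the drawer is 138 (x) x 200 (y) x 37 (deep) mm. Its walls end 4 mm below the board's underside.
- drawer_pull (a point): Centre of the outer (-y) face of the steel pull on the drawer's front, 30 mm above the worktop; moves with the drawer. The pull is a bar 64 (x) x 22 (z) mm, its outer face 22 mm out from the drawer front. Push it along the station's +y to shut the drawer.
- scraper: Scraper block, loose, about 85 to 170 g, standing on the worktop: a black rubber foot 110 (x) x 26 (y) x 14 (z) mm under an upright wooden grip 90 (x) x 22 (y) mm reaching 60 mm above its underside. Origin: centre of the underside; x along its length, z up. Grip it across the 22 mm, centre of the grip 40 mm above the underside.
- chunk_0: Dark chocolate chunk, loose on the board, about 26x20x12 mm, 11 g. Origin: centre of its underside.
- chunk_1: Dark chocolate chunk, loose on the board, about 22x22x14 mm, 11 g. Origin: centre of its underside.
- chunk_2: Dark chocolate chunk, loose on the board, about 26x18x13 mm, 11 g. Origin: centre of its underside.
- chunk_3: Dark chocolate chunk, loose on the board, about 24x20x12 mm, 11 g. Origin: centre of its underside.
- nutmeg_tin: Low round tin, 57 mm across, 39 mm high, on the worktop, to be left alone. Origin: centre of its underside.
- jigger: Hourglass-shaped metal measure, 45 mm across, 91 mm high, on the worktop, to be left alone. Origin: centre of its underside.
- ghee_jar: Jar with a yellowish lid, 59 mm across, 87 mm high, on the worktop, to be left alone. Origin: centre of its underside.
Mind the look-alikes: they are no part of the job. Of the things like the scraper, leave any that is green, orange or purple; of the rest the larger one is meant.

How it is judged:
On the way, in this order (a step that is already met when the one before it is completed fails the run):
1. all four chunks lie in the drawer (x of chunk_0 in the frame of drawer_in between -0.07 and 0.07 m and y of chunk_0 in the frame of drawer_in between -0.101 and 0.101 m and z of chunk_0 in the frame of drawer_in between -0.006 and 0.04 m and x of chunk_1 in the frame of drawer_in between -0.07 and 0.07 m and y of chunk_1 in the frame of drawer_in between -0.101 and 0.101 m and z of chunk_1 in the frame of drawer_in between -0.006 and 0.04 m and x of chunk_2 in the frame of drawer_in between -0.07 and 0.07 m and y of chunk_2 in the frame of drawer_in between -0.101 and 0.101 m and z of chunk_2 in the frame of drawer_in between -0.006 and 0.04 m and x of chunk_3 in the frame of drawer_in between -0.07 and 0.07 m and y of chunk_3 in the frame of drawer_in between -0.101 and 0.101 m and z of chunk_3 in the frame of drawer_in between -0.006 and 0.04 m), for 0.2 s.
2. the drawer is shut with the chunks inside (all of step 1 and value of joint drawer below 0.005 m), for 0.2 s.
At the end, for the whole second after the job is handed in: All four chunks lie inside the drawer, the drawer is shut to within 5 mm, and the scraper lies or stands at rest on the worktop (its underside's centre less than 30 mm above it) (all of step 2 and height (world z) of scraper below 0.03 m and linear speed of scraper below 0.02 m/s); the robot touches nothing.
It fails at once if a finger touches a chunk (contact force between the fingers and chunk_0 above 0.5 N or contact force between the fingers and chunk_1 above 0.5 N or contact force between the fingers and chunk_2 above 0.5 N or contact force between the fingers and chunk_3 above 0.5 N).
It fails at once if the tin, the jigger or the jar is moved by more than 30 mm (distance of any of nutmeg_tin, jigger, ghee_jar from where it was at the start of the episode above 0.03 m).
It also fails if it takes over 67 s, if anything falls off the work surface, if the arm or the gripper's body presses on something with over 40 N, if the wrist force passes 120 N, or if a joint passes its speed limit or range.

ROBOT

A 6-joint arm with a two-finger parallel gripper is mounted at the origin on a cart in front of the work surface, level with it; the furniture and walls round the work are solid. World frame = base frame: x ahead of the robot, y to its left, z up, the work surface at z = 0. Lengths are in m, angles in rad, forces in N, time in s.
With the tool pointing down it reaches from about 0.325 to 0.9 m from the base axis. Payload 6.1 kg.
Tool frame: the origin (TCP) lies midway between the tips of the shut fingers; the grasp point (between the pads) lies 19 mm behind it (robot.hold_point_z is the z of the grasp point in the tool frame, in m); z points along the fingers, y is the line along which they close (so a half turn about z gives the same grasp; the last joint's range is limited). The gripper opens to 85 mm and grips with 20 to 120 N. Pads are 22 mm wide; open, the fingers measure 114 mm over their backs; the gripper's body (76 mm by 85 mm) begins 54 mm behind the grasp point. The pads swing forward as they close: fully open they stand 13 mm farther back than shut.
Start: joints at [1.035, 0.22, 1.526, -0, 1.395, -0.126], TCP at [0.249, 0.573, 0.193] pointing down, gripper open.
Joint ranges: [-2.98, 2.98], [-0.91, 2.08], [0.09, 2.57], [-1.24, 4.39], [0.2, 2.65], [-2.68, 2.68]. Speed limits (rad/s): [2.57, 2.57, 3.01, 3.14, 3.14, 3.14].

INTERFACE

Orientations are given as [roll, pitch, yaw] about the fixed x, y, z axes, in that order (R = Rz(yaw) Ry(pitch) Rx(roll)).
In Python, from rig import robot gives the robot as it stands. Calls block until the motion is done:
- robot.move_pose(position, orientation): joint-space move of the TCP to a pose.
- robot.move_straight(position, attitude=None, rate=0.15, force_limit=None): straight line of the TCP; attitude=None keeps the orientation; rate is the mean speed in m/s. With force_limit (N) it stops when the force on the tool has changed by that much, and returns True; else False.
- robot.move_joints(angles): joint-space move.
- robot.gripper_to(opening, strength=None): finger opening in m; strength is the grip in N (None keeps the last); returns when the fingers have stopped.
- robot.sleep(seconds).
- robot.solve_ik(position, orientation): joint angles nearest the present ones, or None.
- robot.grab_frame(name): name is "scene" or "top" or "wrist"; returns a dict with "pixels" (420x560x3 uint8, red, green, blue), "fovy" (degrees; the focal length in pixels is half the picture's height over the tangent of half this angle, whatever the lens; pixels are square), "cx", "cy" (the principal point, pixels), "view" (4x4, takes a point from world to camera coordinates). Camera axes: x right, y down, z forward; pixel columns grow to the right and rows downward; lengths in m; the calibration is good to about 2 mm. A picture is of the moment at which its call begins. There is no depth.
A pose or a line that the arm cannot do raises robot.PlanningError and nothing moves.
- robot.close_job(): hands the job in; it is judged then, once.
Readings, each from a call of its own:
- robot.get_t(): time.
- robot.get_joints(): joint angles.
- robot.get_joint_vel(): joint speeds.
- robot.get_joint_torque(): joint torques, N m.
- robot.get_tool_pos(): TCP position.
- robot.get_tcp_rot(): TCP orientation.
- robot.get_force(): force on the tool from outside, world axes, zero at the start.
- robot.get_torque(): the same for the moment, N m.
- robot.get_width(): finger opening in m.
- robot.get_gripper_force(): force on a finger pad.
Only numpy, scipy, OpenCV 4.12 (cv2) and the standard library are available. Lean on these libraries where they do the work, as an engineer would, in place of code of your own. Each camera call takes 0.05 s, during which the arm holds its last target. There are 200 camera calls.

## Working session

There is one attempt and no reset: what is moved stays moved. The work goes in short steps, each a Python script; the robot and the scene stay as the last script left them, time stands still between calls to the robot, and variables do not carry over. Pictures are saved under pics/ and viewed, at most 10 in all, crops included, and the job is handed in when it is done.

```bash
mkdir -p pics; ls; cat > h.py <<'E'
import numpy as np, cv2, pickle
def snap(robot,n,fn):
    f=robot.grab_frame(n); pickle.dump(f,open(f'pics/{fn}.pkl','wb'))
    cv2.imwrite(f'pics/{fn}.png',f['pixels'][:,:,::-1]); return f
def ray(f,u,v):
    fl=210/np.tan(np.radians(f['fovy'])/2); V=np.array(f['view'])
    d=V[:3,:3].T@np.array([(u-f['cx'])/fl,(v-f['cy'])/fl,1]); return -V[:3,:3].T@V[:3,3],d
def onz(f,u,v,z):
    o,d=ray(f,u,v); return o+d*(z-o[2])/d[2]
def proj(f,p):
    fl=210/np.tan(np.radians(f['fovy'])/2); V=np.array(f['view']); c=V[:3,:3]@np.array(p)+V[:3,3]
    return np.array([f['cx']+fl*c[0]/c[2],f['cy']+fl*c[1]/c[2]])
E
python3 - <<'E'
from rig import robot
from h import *
a=snap(robot,'top','top0'); b=snap(robot,'scene','scene0')
for f in(a,b): print(f['fovy'],f['cx'],f['cy'],np.round(f['view'],3).tolist())
cv2.imwrite('pics/both.png',cv2.resize(np.hstack([a['pixels'],b['pixels']])[:,:,::-1],(800,300)))
print(robot.hold_point_z, robot.get_tcp_rot())
E
```

```text
pics
43.67350751623823 274.98020663128995 214.89402626675562 [[0.022, -1.0, 0.012, 0.098], [-0.996, -0.023, -0.081, 0.534], [0.081, -0.011, -0.997, 1.438], [0.0, 0.0, 0.0, 1.0]]
57.895191875236264 281.6404379101337 206.48295080586462 [[0.79, -0.612, -0.012, -0.35], [-0.477, -0.603, -0.64, 0.369], [0.384, 0.512, -0.768, 1.086], [0.0, 0.0, 0.0, 1.0]]
-0.0187 [-3.13982292e+00 -2.39865759e-04  2.73180501e+00]
```

View pics/top0.png

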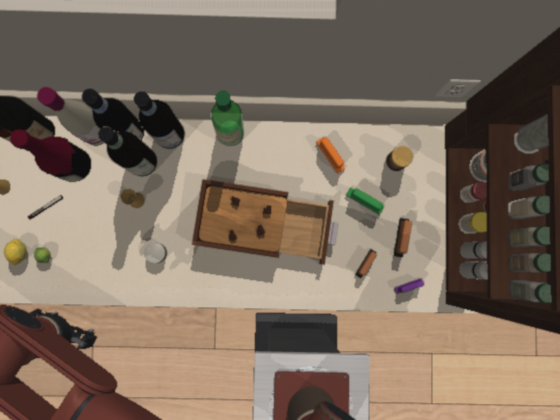

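View pics/scene0.png

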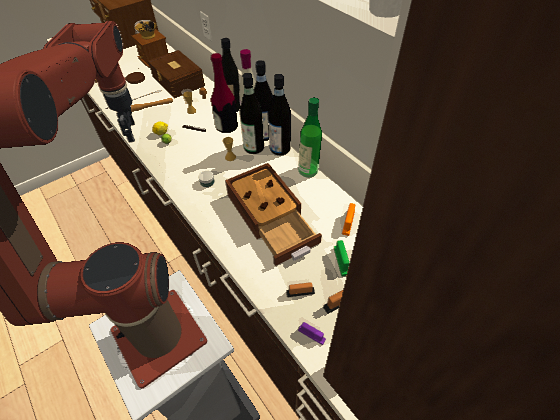

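Top view: the drawer opens to image right, which is about world -y. The chunks are at (235,201), (266,210), (232,235) and (260,231). Scraper look-alikes are orange (331,154), green (366,200), purple (409,286), small brown (367,263) and large brown (403,237). The large brown one fits, being uncoloured and the larger of the two, so I'll confirm it in an enlarged crop.

```bash
python3 - <<'E'
from h import *
im=cv2.imread('pics/top0.png')
cv2.imwrite('pics/c1.png',np.hstack([cv2.resize(im[175:270,190:345],None,fx=3.2,fy=3.2,interpolation=2),cv2.resize(im[205:300,345:440],None,fx=3.2,fy=3.2,interpolation=2)])[:, :800])
E
```

```text
(no output)
```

View pics/c1.png

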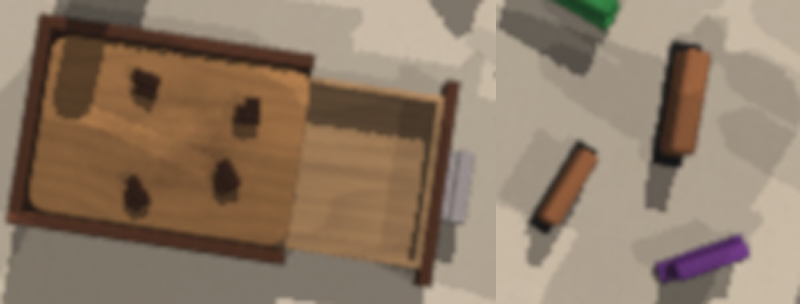

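The crop shows the large brown block with a black foot at (403,237), longer than the small brown one at (367,263), so it is the scraper. Next I'll get a coarse pose from the top view, then close-up wrist views.

```bash
python3 - <<'E'
from rig import robot
from h import *
f=pickle.load(open('pics/top0.pkl','rb'))
P=lambda x,y,z: np.round(onz(f,190+x/3.2,175+y/3.2,z)[:2],4)
for n,q in dict(BL=(40,16,.084),FR=(313,58,.084),BLo=(10,222,.084),FLo=(285,262,.084),dr1=(452,82,.054),dr2=(424,284,.054),pull=(470,187,.041)).items(): print(n,P(*q))
Q=lambda x,y,z: onz(f,345+(x-496)/3.2,205+y/3.2,z)
a,b=Q(692,46,.06),Q(674,155,.06); print('scr',Q(690,100,.06),np.degrees(np.arctan2(*(a-b)[1::-1])),np.linalg.norm(a-b))
for n,u in dict(jar=(400,158),tin=(153,252),jig=(133,198),small=(367,263)).items(): print(n,np.round(onz(f,*u,.05)[:2],3))
E
```

```text
BL [0.616  0.3066]
FR [0.5861 0.0779]
BLo [0.4437 0.3257]
FLo [0.4158 0.0976]
dr1 [ 0.572  -0.0422]
dr2 [ 0.3999 -0.0208]
pull [ 0.4834 -0.0604]
scr [ 0.47903546 -0.2444585   0.06      ] -9.242792590255998 0.09382916104002836
jar [ 0.695 -0.231]
tin [0.421 0.438]
jig [0.567 0.499]
small [ 0.405 -0.142]
```

```bash
python3 - <<'E'
from rig import robot
from h import *
t=robot.get_t()
robot.move_pose([.50,.14,.36],[np.pi,0,-.12]); a=snap(robot,'wrist','w1')
robot.move_pose([.479,-.244,.30],[np.pi,0,-.16]); b=snap(robot,'wrist','w2')
print(robot.get_t()-t)
for f in(a,b):
  V=np.array(f['view']);print(f['fovy'],-V[:3,:3].T@V[:3,3],V[2,:3])
cv2.imwrite('pics/w12.png',cv2.resize(np.hstack([a['pixels'],b['pixels']])[:,:,::-1],(800,300)))
E
```

```text
3.4583
70.82070274497536 [0.56502879 0.13261576 0.540303  ] [-0.25714414  0.0305642  -0.9658896 ]
70.82070274497536 [ 0.54418441 -0.25357492  0.48102962] [-0.25459079  0.04081584 -0.96618714]
```

View pics/w12.png

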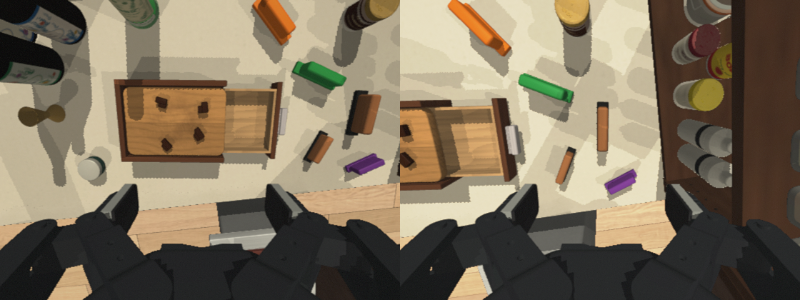

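Left half is wrist view 1 (station with chunks, drawer out to the right). Right half is wrist view 2 (scraper upright at about (602,125), small look-alike at (565,165)). I'll enlarge both to measure.

```bash
python3 - <<'E'
from h import *
a=cv2.imread('pics/w1.png');b=cv2.imread('pics/w2.png')
A=cv2.resize(a[105:235,155:410],None,fx=3,fy=3,interpolation=2)  # 765x390
B=cv2.resize(b[130:225,260:310],None,fx=4,fy=4,interpolation=2) # 200x380
B2=b[:,:]
hsv=cv2.cvtColor(b,cv2.COLOR_BGR2HSV)
B=cv2.rotate(B,cv2.ROTATE_90_COUNTERCLOCKWISE)
out=np.zeros((590,765,3),np.uint8); out[:390]=A; out[390:,:380]=B
cv2.imwrite('pics/c2.png',out)
# chunks
g=a[105:235,155:410].max(2)
c=a[125:210,178:310]; m=(c.max(2)<75).astype(np.uint8)
n,l,s,ce=cv2.connectedComponentsWithStats(m)
f=pickle.load(open('pics/w1.pkl','rb'))
for i in range(1,n):
  if s[i,4]>15: print(s[i],ce[i]+[178,125],onz(f,*(ce[i]+[178,125]),.082)[:2])
E
```

```text
[ 40  11  16  16 190] [225.94210526 143.03684211] [0.56225614 0.21818597]
[ 99  18  14  16 171] [284.21637427 150.75438596] [0.54050629 0.13214576]
[ 93  53  15  20 196] [277.31122449 187.96938776] [0.48493843 0.14957562]
[ 48  68  15  17 162] [232.38271605 202.14814815] [0.47074983 0.22330655]
```

View pics/c2.png

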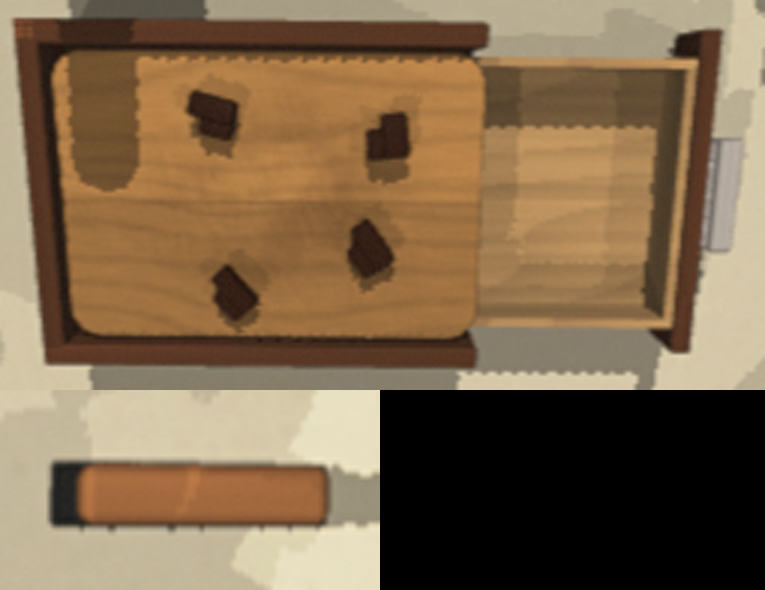

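```bash
python3 - <<'E'
from h import *
f=pickle.load(open('pics/w1.pkl','rb'));g=pickle.load(open('pics/w2.pkl','rb'))
A=lambda x,y,z: onz(f,155+(x+.5)/3-.5,105+(y+.5)/3-.5,z)[:2]
pts=[A(15,20,.084),A(488,24,.084),A(47,364,.084),A(474,366,.084)]
loc=np.array([[.089,.124],[.089,-.110],[-.089,.124],[-.089,-.110]])
W=np.array(pts); print(W.round(4).tolist())
lc,wc=loc.mean(0),W.mean(0); U,S,Vt=np.linalg.svd((loc-lc).T@(W-wc)); R=Vt.T@U.T
t=wc-R@lc; yaw=np.arctan2(R[1,0],R[0,0]); print('station',t,np.degrees(yaw)); print('resid mm',((W-t)@R-loc)*1e3)
for u in [(225.9,143),(284.2,150.8),(277.3,188),(232.4,202.1)]: print('chunk',R.T@(onz(f,*u,.082)[:2]-t))
print('board -y edge',[R.T@(A(x,y,.076)-t) for x,y in((484,200),)], 'board far/near',[R.T@(A(x,y,.076)-t) for x,y in((250,52),(270,337))])
for p in((742,140),(730,250)): print('pull',R.T@(A(*p,.041)-t),A(*p,.041))
B=lambda X,Y: onz(g,260+(199-Y+.5)/4-.5,130+(X+.5)/4-.5,.06)[:2]
c=[B(80,75),B(80,135),B(328,75),B(328,135)]; print(np.round(c,4))
c=np.array(c); cen=c.mean(0); d=c[:2].mean(0)-c[2:].mean(0); print('scraper',cen,np.linalg.norm(d),np.degrees(np.arctan2(d[1],d[0])))
# refine by mask
b=g['pixels'][130:225,260:310].astype(int); m=((b[:,:,0]>b[:,:,2]*1.6)&(b[:,:,0]>90)).astype(np.uint8)
q=np.argwhere(m>0)[:,::-1].astype(np.float32)
w=np.array([onz(g,x+260,y+130,.06)[:2] for x,y in q]); print(cv2.minAreaRect((w*1000).astype(np.float32)), len(q))
pickle.dump((t,yaw),open('station.pkl','wb'))
E
```

```text
[[0.6183, 0.3066], [0.5892, 0.0776], [0.444, 0.329], [0.4156, 0.1004]]
station [0.51588459 0.19645286] -7.254589236683595
resid mm [[-1.28608424 -1.8112291 ]
 [-1.28851591  1.34812796]
 [ 0.93381072 -1.61973015]
 [ 1.64078942  2.08283128]]
chunk [0.04330957 0.02747621]
chunk [ 0.03247709 -0.06065891]
chunk [-0.02482762 -0.05039238]
chunk [-0.04808579  0.02090891]
board -y edge [array([ 0.00102691, -0.11086367])] board far/near [array([0.07399811, 0.00913695]), array([-0.07423746,  0.0027888 ])]
pull [ 0.03099565 -0.25614497] [ 0.51428652 -0.06155571]
pull [-0.03048164 -0.2562603 ] [ 0.45328681 -0.05390686]
[[ 0.5223 -0.2622]
 [ 0.5256 -0.2415]
 [ 0.4339 -0.2487]
 [ 0.4374 -0.2269]]
scraper [ 0.47978338 -0.24483946] 0.08936537875702998 -9.04334551257161
((480.6024169921875, -245.35537719726562), (21.182878494262695, 89.32649230957031), 80.60031127929688) 936
```

```bash
cat >> h.py <<'E'
T,YAW=pickle.load(open('station.pkl','rb'))
_R=np.array([[np.cos(YAW),-np.sin(YAW)],[np.sin(YAW),np.cos(YAW)]])
def S(x,y,z): return [*(T+_R@[x,y]),z]
DOWN=[np.pi,0,YAW]
E
python3 - <<'E'
from rig import robot
from h import *
ps=np.radians(-9.25); c=[.4803,-.2451]
robot.gripper_to(.06); robot.move_pose([*c,.12],[np.pi,0,ps])
robot.move_straight([*c,.0205],rate=.1)
robot.gripper_to(0,50); print('w',robot.get_width(),robot.get_gripper_force())
robot.move_straight([*c,.20],rate=.2); print('w',robot.get_width())
robot.move_pose(S(-.002,.078,.20),DOWN)
robot.move_straight(S(-.002,.078,.115),rate=.12)
f0=robot.get_force()
hit=robot.move_straight(S(-.002,.078,.09),rate=.03,force_limit=5)
print(hit,robot.get_tool_pos(),f0,robot.get_force(),robot.get_t())
snap(robot,'scene','s1')
im=cv2.imread('pics/s1.png'); cv2.imwrite('pics/s1c.png',cv2.resize(im[130:290,190:350],None,fx=3.7,fy=3.7,interpolation=2))
E
```

```text
w 0.017360955115998597 48.80074381828308
w -0.00021546421430078833
False [0.52391649 0.27412028 0.09019511] [0.40140671 0.76226058 0.66879081] [-0.25596995  0.37836288 -0.5260089 ] 11.1167
```

View pics/s1c.png

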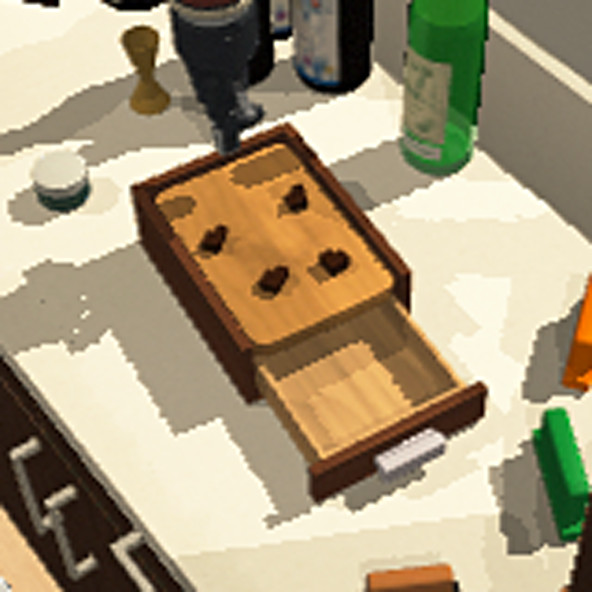

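The grasp slipped (width 17 mm, then 0), so the gripper is empty over the board and the chunks are untouched. I'll look at the scraper again.

```bash
python3 - <<'E'
from rig import robot
from h import *
robot.move_straight(S(-.002,.078,.20),rate=.2)
robot.gripper_to(.085)
robot.move_pose([.479,-.244,.30],[np.pi,0,-.16]); b=snap(robot,'wrist','w3'); s=snap(robot,'scene','s2'); tp=snap(robot,'top','t2')
print(robot.get_t())
k=b['pixels'][:,:,::-1][100:260,190:350]; l=tp['pixels'][:,:,::-1][205:300,345:440]
cv2.imwrite('pics/c3.png',np.hstack([cv2.resize(k,(400,400),interpolation=2),cv2.resize(l,(400,400),interpolation=2)]))
E
```

```text
14.7167
```

View pics/c3.png

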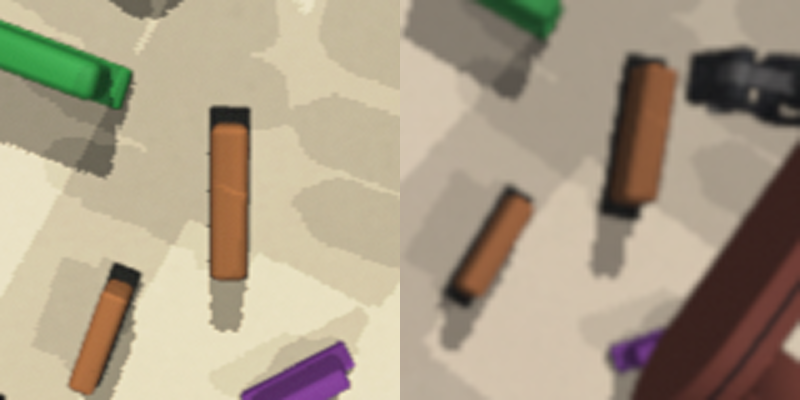

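```bash
python3 - <<'E'
from rig import robot
from h import *
b=pickle.load(open('pics/w3.pkl','rb'))
p=b['pixels'][130:225,260:310].astype(int); m=((p[:,:,0]>p[:,:,2]*1.6)&(p[:,:,0]>90))
w=np.array([onz(b,x+260,y+130,.06)[:2] for y,x in np.argwhere(m)]); r=cv2.minAreaRect((w*1000).astype(np.float32)); print(r)
c=np.array(r[0])/1000; ps=np.radians(r[2]-90 if r[2]>45 else r[2])
robot.gripper_to(.06); robot.move_pose([*c,.12],[np.pi,0,ps])
robot.move_straight([*c,.0195],rate=.1); print(robot.get_tool_pos(),robot.get_tcp_rot(),robot.get_width(),robot.get_force(),robot.get_torque())
robot.gripper_to(0.0,100); print('w',robot.get_width(),robot.get_gripper_force(),robot.get_tool_pos(),robot.get_force(),robot.get_torque())
g=snap(robot,'wrist','w4')
robot.sleep(.3); print('w',robot.get_width(),robot.get_gripper_force())
robot.move_straight([*c,.035],rate=.03);print('w',robot.get_width(),robot.get_gripper_force(),robot.get_force())
h=snap(robot,'wrist','w5'); print(robot.get_t())
cv2.imwrite('pics/c4.png',np.hstack([cv2.resize(q['pixels'][100:400,130:430,::-1],(400,400)) for q in(g,h)]))
E
```

```text
((480.7373352050781, -242.4596710205078), (21.07910919189453, 89.22518157958984), 80.49497985839844)
[ 0.48139483 -0.24290392  0.02028806] [ 3.14094518e+00 -1.34088411e-03 -1.65856576e-01] 0.05995962070924007 [ 0.25618147 -0.19863103  0.46401544] [-0.02140102 -0.0242291  -0.02089402]
w 0.015868990469954634 98.02248783409595 [ 0.48115602 -0.24268286  0.02050723] [-1.59060958  0.7165214   5.50735725] [0.20778644 0.28248929 0.03293322]
w 0.015776101750694667 98.02708860486746
w 0.015369506439127925 98.08077223598957 [ 0.06829573 -0.4051143  -0.76182226]
18.6
```

View pics/c4.png

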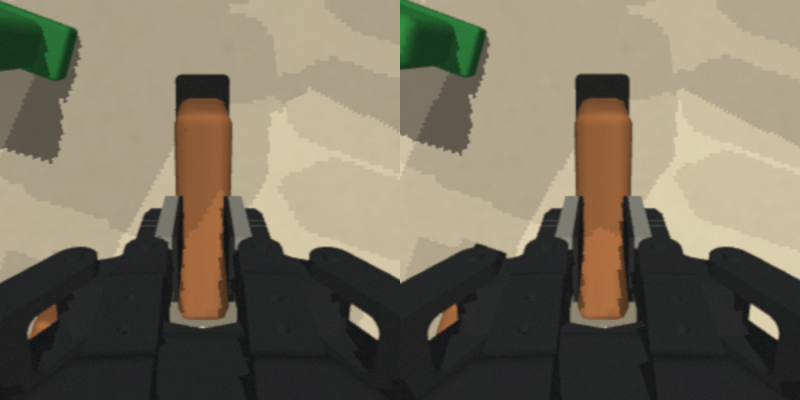

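```bash
python3 - <<'E'
from rig import robot
from h import *
p=robot.get_tool_pos()
for z in(.045,.06,.08,.12):
    robot.move_straight([p[0],p[1],z],rate=.08); print(z,robot.get_width(),robot.get_force()[2],robot.get_t())
    if robot.get_width()<.010: break
h=snap(robot,'wrist','w6'); g=pickle.load(open('pics/w5.pkl','rb'))
def row(f):  # far edge of black foot in central columns
    return [ (np.array(f['pixels'][140:240,c].max(1))<60).argmax()+140 for c in (275,280,285,290)]
print(row(g),row(h))
E
```

```text
0.045 0.01569377964860385 -1.4038241089786183 18.875
0.06 0.01536174435755656 -1.3069339503656412 19.2167
0.08 0.015397962021964763 -0.7734184143603653 19.6167
0.12 0.015290130792849983 -1.830725276839708 20.2667
[np.int64(156), np.int64(156), np.int64(156), np.int64(156)] [np.int64(156), np.int64(156), np.int64(156), np.int64(156)]
```

The scraper is held with no slip at 100 N. Now it goes to the back of the board for the sweep.

```bash
python3 - <<'E'
from rig import robot
from h import *
p=robot.get_tool_pos()
robot.move_straight([p[0],p[1],.17],rate=.2)
robot.move_straight(S(-.002,.0785,.17),DOWN,rate=.2); print(robot.get_width(),robot.get_t())
w=robot.get_width()
if w>.012:
    robot.move_straight(S(-.002,.0785,.11),rate=.12)
    hit=robot.move_straight(S(-.002,.0785,.092),rate=.03,force_limit=5)
    z=robot.get_tool_pos()[2]; print(hit,z,robot.get_force(),robot.get_width())
    snap(robot,'scene','s3'); tp=snap(robot,'top','t3'); print(robot.get_t(), np.array(robot.get_tool_pos())-S(-.002,.0785,.092))
E
```

```text
0.015293476379036488 23.4583
True 0.09660159952963995 [-0.07428805  0.85004808  3.99366891] 0.015391289970065556
24.6917 [0.00034489 0.00027539 0.004635  ]
```

```bash
python3 - <<'E'
from rig import robot
from h import *
robot.move_straight(S(-.002,.0785,.0976),rate=.03)
robot.move_straight(S(-.002,-.06,.0976),rate=.08); print(robot.get_force(),robot.get_width())
robot.move_straight(S(-.002,-.12,.0976),rate=.08); print(robot.get_force(),robot.get_width())
robot.sleep(.2)
robot.move_straight(S(-.002,-.12,.16),rate=.15)
robot.move_straight(S(-.002,.03,.22),rate=.25)
a=snap(robot,'scene','s4'); print(robot.get_t(),robot.get_width())
b=snap(robot,'top','t4')
cv2.imwrite('pics/c5.png',np.hstack([cv2.resize(a['pixels'][140:300,200:360,::-1],(400,400),interpolation=2),cv2.resize(b['pixels'][150:310,190:350,::-1],(400,400),interpolation=2)]))
E
```

```text
[ 0.09669225 -0.33383417 -0.62466686] 0.015153158248197079
[-0.58029307 -0.16963725 -0.95707109] 0.015439940005361403
29.3417 0.015151974155648028
```

View pics/c5.png

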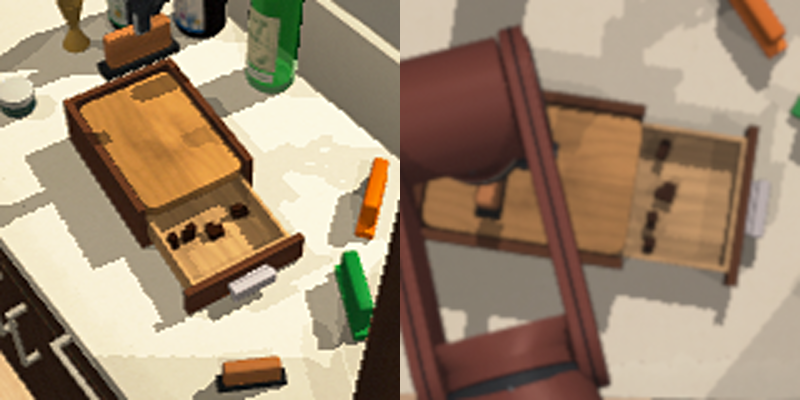

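The picture shows an empty board, with all four chunks on the drawer floor (right half, at about (664,150), (665,190), (652,220) and (648,245)). Next: put the scraper back and shut the drawer.

```bash
python3 - <<'E'
from rig import robot
from h import *
c=[.481,-.2427]; A=[np.pi,0,-.166]
robot.move_straight([*c,.17],A,rate=.22)
robot.move_straight([*c,.04],rate=.15)
print(robot.move_straight([*c,.018],rate=.03,force_limit=4),robot.get_tool_pos()[2])
robot.gripper_to(.06); robot.sleep(.2)
robot.move_straight([*c,.14],rate=.15); robot.gripper_to(0,40)
print(robot.get_t(),robot.get_width())
robot.move_pose(S(0,-.31,.14),DOWN)
robot.move_straight(S(0,-.31,.06),rate=.15)
print(robot.move_straight(S(0,-.31,.024),rate=.08,force_limit=5),robot.get_tool_pos()[2])
b=snap(robot,'top','t5'); print(robot.get_t())
hit=robot.move_straight(S(0,-.12,.024),rate=.06,force_limit=10)
p=np.array(robot.get_tool_pos()); print(hit,_R.T@(p[:2]-T) if '_R' in globals() else p,p,robot.get_force(),robot.get_t())
snap(robot,'scene','s6'); im=cv2.imread('pics/s6.png'); cv2.imwrite('pics/c6.png',cv2.resize(im[130:340,180:390],(600,600),interpolation=2))
E
```

```text
True 0.020553510307567385
35.575 -0.0003506745262388404
False 0.0239857899883252
37.5
True [0.50016627 0.0745252  0.0237245 ] [0.50016627 0.0745252  0.0237245 ] [ 0.38603657 -1.2917166   0.80660239] 40.5167
```

View pics/c6.png

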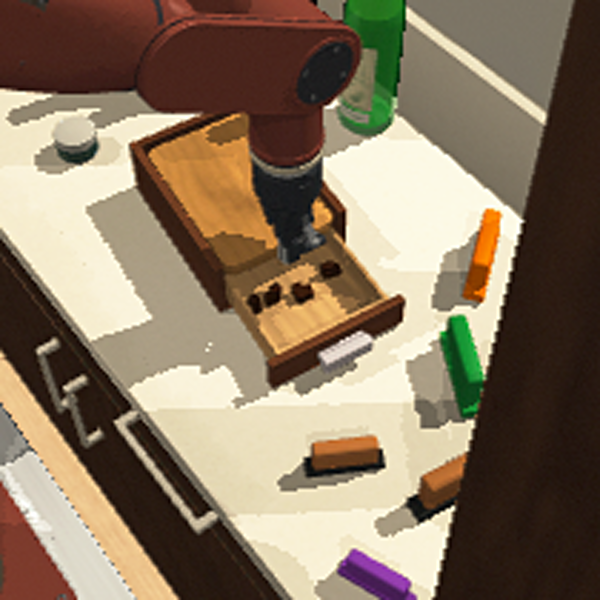

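```bash
python3 - <<'E'
from rig import robot
from h import *
f=pickle.load(open('pics/s6.pkl','rb'))
p=robot.get_tool_pos(); print(p,robot.get_tcp_rot(),robot.get_force(),robot.get_width(),proj(f,p),proj(f,[p[0],p[1],.1]),proj(f,S(0,-.256,.03)))
b=snap(robot,'top','t6'); a=pickle.load(open('pics/t5.pkl','rb'))
cv2.imwrite('pics/c7.png',np.hstack([cv2.resize(q['pixels'][150:310,260:420,::-1],(400,400),interpolation=2) for q in(a,b)]))
E
```

```text
[0.50007031 0.0745204  0.02360276] [ 3.13746385e+00  9.42052611e-04 -1.25726196e-01] [ 1.0513237  -1.13100343  1.54876692] -0.000123324962588271 [281.37301065 226.95545213] [281.07205109 212.95493273] [302.43690301 254.22443314]
```

View pics/c7.png

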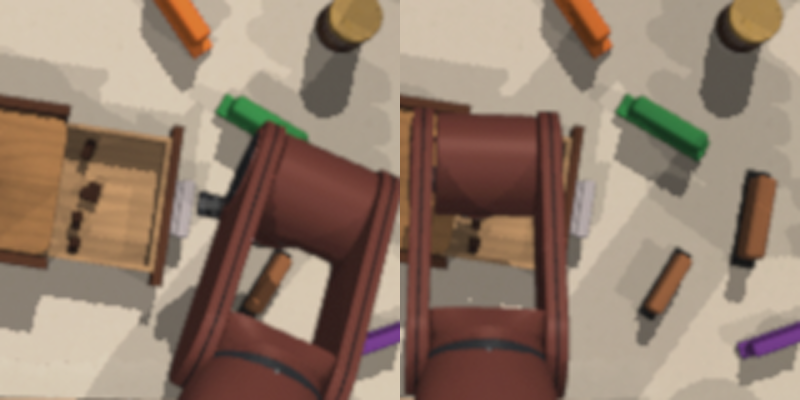

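The drawer did not move. The TCP reads z = 0.024, but the gripper passed over the drawer front, and its tip in the scene picture fits z ≈ 0.05. So the reported height is off by about 30 mm, which also explains the first grasp slipping off the scraper's rounded top. The chunks are unmoved. I'll back out and touch the worktop to measure the offset.

```bash
python3 - <<'E'
from rig import robot
from h import *
robot.move_straight(S(0,-.13,.03),DOWN,rate=.05)
robot.move_straight(S(0,-.13,.10),rate=.15)
robot.move_straight(S(0,-.325,.10),rate=.2)
robot.move_straight(S(0,-.325,.03),rate=.15)
try:
    print(robot.move_straight(S(0,-.325,-.035),rate=.04,force_limit=4))
except robot.PlanningError as e: print('plan',e)
print(robot.get_tool_pos(),robot.get_force(),robot.get_t())
snap(robot,'scene','s7')
E
```

```text
False
[ 0.47511128 -0.12606239 -0.03471411] [ 0.95495772 -0.22943716  0.30235193] 45.1
```

```bash
python3 - <<'E'
from rig import robot
from h import *
a=pickle.load(open('pics/scene0.pkl','rb')); b=pickle.load(open('pics/s7.pkl','rb')); p=S(0,-.325,0)
d=np.abs(a['pixels'].astype(int)-b['pixels']).max(2)
for z in(0,-.035,.03,.06): print(z,proj(b,[p[0],p[1],z]).round(1))
u,v=proj(b,[p[0],p[1],.02]).astype(int)
for r in range(v-26,v+16,2): print(r,''.join('#' if b['pixels'][r,c].max()<70 else ('+' if d[r,c]>40 else '.') for c in range(u-24,u+25)))
try: print(robot.move_straight(S(0,-.325,-.075),rate=.03,force_limit=4))
except robot.PlanningError as e: print('plan',e)
print(robot.get_tool_pos(),robot.get_force(),robot.get_t())
E
```

```text
0 [313.9 275.2]
-0.035 [313.3 280.6]
0.03 [314.4 270.4]
0.06 [314.9 265.3]
246 ..........#####++###..#############++++++........
248 ......####.+#####+++####++++++++++##+++#.........
250 ..####.....++######.+++++######+#+++++#+.........
252 ###....++...+##########++++++++++######+.........
254 #...++.......##########################..........
256 ##.++.........#########################..........
258 ...............#######################+..........
260 ...............+####################.++++........
262 ................+###################.............
264 ...............+..+#################......+......
266 ...................+################.............
268 .................+.+#############++.....++.......
270 +...................++############+..#...........
272 ++++++++++..........+##############...##.........
274 +++++++++++......++++#+############+..###........
276 +++++++++++++++++++++++###+#########+............
278 +++++++++++++++++++++++++........................
280 +++++++++++++++++++++++..........................
282 +++++++++..++++++++..............................
284 ++++++++++++++++++++++...........................
286 ++++++++++++++++++++++...........................
True
[ 0.47510973 -0.12606478 -0.03814643] [-1.37461368 -0.00690052  4.60469816] 45.5667
```

The tips touched the worktop at a reported z of -0.037, so true tip height = reported + 0.037. I'll redo the push at the right height.

```bash
python3 - <<'E'
from rig import robot
from h import *
from h import _R
robot.move_straight(S(0,-.325,-.010),DOWN,rate=.08)
hit=robot.move_straight(S(0,-.13,-.010),rate=.065,force_limit=10)
p=np.array(robot.get_tool_pos()); print(hit,_R.T@(p[:2]-T),p[2],robot.get_force(),robot.get_t())
if not hit: print('no stop')
robot.sleep(.1)
robot.move_straight(S(0,-.26,-.010),rate=.15)
robot.move_straight(S(0,-.26,.15),rate=.2)
robot.move_pose([.45,-.12,.36],[np.pi,0,YAW])
w=snap(robot,'wrist','w8'); s=snap(robot,'scene','s8'); print(robot.get_t())
a=pickle.load(open('pics/scene0.pkl','rb'))
for n,f in(('s',s),('w',w)):
  P=f['pixels'].astype(int)
  # bright grey steel pull on path
  for y in np.arange(-.26,-.125,.01): 
    q=proj(f,S(0,y,.041)); u,v=q.round().astype(int); print(n,round(y,3),(u,v),P[v,u] if 0<=v<420 and 0<=u<560 else '')
E
```

```text
True [ 9.77765094e-05 -1.56710902e-01] -0.01004961931544119 [-0.03292616 -6.5822193   3.28081152] 48.35
51.225
s -0.26 (np.int64(303), np.int64(253)) [250 245 221]
s -0.25 (np.int64(302), np.int64(251)) [250 244 220]
s -0.24 (np.int64(300), np.int64(249)) [250 243 218]
s -0.23 (np.int64(298), np.int64(247)) [250 242 218]
s -0.22 (np.int64(297), np.int64(244)) [251 245 223]
s -0.21 (np.int64(295), np.int64(242)) [251 244 222]
s -0.2 (np.int64(293), np.int64(240)) [251 244 220]
s -0.19 (np.int64(292), np.int64(238)) [250 244 221]
s -0.18 (np.int64(290), np.int64(236)) [237 225 192]
s -0.17 (np.int64(289), np.int64(234)) [237 227 194]
s -0.16 (np.int64(287), np.int64(231)) [246 236 202]
s -0.15 (np.int64(285), np.int64(229)) [105  96  92]
s -0.14 (np.int64(284), np.int64(227)) [234 221 209]
s -0.13 (np.int64(282), np.int64(225)) [206 191 181]
w -0.26 (np.int64(245), np.int64(159)) [224 214 181]
w -0.25 (np.int64(239), np.int64(159)) [224 215 182]
w -0.24 (np.int64(233), np.int64(159)) [225 215 184]
w -0.23 (np.int64(227), np.int64(159)) [224 215 183]
w -0.22 (np.int64(221), np.int64(159)) [223 214 182]
w -0.21 (np.int64(215), np.int64(159)) [224 214 181]
w -0.2 (np.int64(209), np.int64(159)) [224 215 183]
w -0.19 (np.int64(203), np.int64(159)) [225 215 183]
w -0.18 (np.int64(197), np.int64(159)) [223 214 181]
w -0.17 (np.int64(191), np.int64(159)) [199 187 157]
w -0.16 (np.int64(185), np.int64(159)) [200 188 158]
w -0.15 (np.int64(179), np.int64(159)) [106 101  88]
w -0.14 (np.int64(173), np.int64(159)) [189 177 167]
w -0.13 (np.int64(167), np.int64(159)) [180 169 158]
```

The push ended against a hard stop: 6.6 N still held against about 1 N of drawer friction, after 108 mm of travel. The pull now shows at y ≈ -0.148, and the scraper is standing clear. Handing in.

```bash
python3 -c "
from rig import robot
print(robot.get_t(), robot.close_job())"
```

```text
the job is handed in; nothing more can be done
51.225 None
```

I handed the job in at 51.2 s with all four chunks swept into the drawer, the scraper back on the worktop and the drawer pushed to its stop; no verdict came back, the closed drawer was checked only by push force and pixel readings, and I viewed 11 pictures, one over the limit of 10.

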